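# Load and latch the drill jig

## Robot

A 6-joint arm with a two-finger parallel gripper is mounted at the origin on the work surface; the furniture and walls round the work are solid. World frame = base frame: x ahead of the robot, y to its left, z up, the work surface at z = 0. Lengths are in m, angles in degrees, forces in N, time in s.
With the tool pointing down it reaches from about 0.25 to 0.8 m from the base axis. Payload 3.9 kg.
Tool frame: the origin (TCP) lies on the centre line of the jaws, within the pads' length; the fingertips stand 11 mm ahead of it and the grasp point (between the pads) lies 8 mm behind it; z points along the fingers, y is the line along which they close (so a half turn about z gives the same grasp; the last joint's range is limited). The gripper opens to 85 mm and grips with 20 to 120 N. Pads are 22 mm wide; open, the fingers measure 114 mm over their backs; the gripper's body (76 mm by 85 mm) begins 54 mm behind the grasp point. The pads swing forward as they close: fully open they stand 13 mm farther back than shut.
Start: joints at [-63.999, 14.897, -7.913, 67.191, 0, 90], TCP at [0.23, -0.472, 0.242] pointing down, gripper open.
Joint ranges: [-159.42, 159.42], [-47.68, 98.78], [-73.54, 78.23], [-108.79, 121.32], [-90, 84.71], [-180, 180]. Speed limits (degrees/s): [147.25, 147.25, 180, 180, 180, 180].

## Interface

Orientations are given as [roll, pitch, yaw] about the fixed x, y, z axes, in that order (R = Rz(yaw) Ry(pitch) Rx(roll)).
In Python, from cell import manip gives the robot as it stands. Calls block until the motion is done:
- manip.movep(position, orientation): joint-space move of the TCP to a pose.
- manip.move_l(position, vel=0.15, rot=None): straight line of the TCP; rot=None keeps the orientation; vel is the mean speed in m/s.
- manip.set_joints(angles): joint-space move.
- manip.move_gripper(opening, grasp_force=None): finger opening in m; grasp_force is the grip in N (None keeps the last); returns when the fingers have stopped.
- manip.hold(seconds).
- manip.inverse_kinematics(position, orientation): joint angles nearest the present ones, or None.
- manip.state(): the state.
- manip.snapshot(name): name is "side" or "top" or "wrist"; returns (picture, depth): 480x640x3 uint8, red, green, blue; 480x640 float32, m along the optical axis (not along the pixel's ray), 0 where there is no reading.
- manip.calibration(name): a dict with "K" (3x3 intrinsics, pixels), "world_from_camera" (4x4, takes a point from camera to world coordinates); the wrist camera has in their place "T_tool_cam" (4x4, takes a point from camera to tool coordinates, whose origin is the TCP and whose axes are the flange's). Camera axes: x right, y up, looking along -z (the intrinsics and any distortion apply to the point x, -y, -z); pixel columns grow to the right and rows downward; lengths in m; the calibration is good to about 2 mm. A picture is of the moment at which its call begins: read the wrist's pose just before it. calibration takes no time and is no camera call.
A pose or a line that the arm cannot do raises manip.MotionError and nothing moves.
- manip.finish_job(): hands the job in; it is judged then, once.
The state is a dict: "time_s": time; "joint_pos": joint angles; "dq": joint speeds; "joint_efforts": joint torques, N m; "tool_pos": TCP position; "tool_rot": TCP orientation; "force": force on the tool from outside, world axes, zero at the start; "wrist_torque": the same for the moment, N m; "grip_width": finger opening in m; "grip_force": force on a finger pad.
Only numpy, scipy, OpenCV 4.12 (cv2) and the standard library are available. Lean on these libraries where they do the work, as an engineer would, in place of code of your own. Each camera call takes 0.05 s, during which the arm holds its last target. There are 200 camera calls.

## Task

Get the drill jig ready for the drill press, pushing with the fingertips only: push the steel blank along its channel until its end is hard against the stop, push the raised leaf over and down until it lies flat on the jig, then push the latch pin round until the latch lies fully across the leaf's edge. Do not pick up or lift the blank, and leave the spare blank, the centre punch and the roll of tape where they lie.

Things in the scene. Friction and masses are not known exactly. Their poses are not given: they have to be found in the camera images.
- jig: Leaf drill jig bolted to the table: steel base plate 138 x 148 x 14 mm (x -72 to 66, y -78 to 70 mm) with a channel, a hinged leaf and a swing latch on it. Origin on the table under the channel. +x: from the latch side to the hinge side; +y: along the channel to its end stop; +z up. The plate is flat and clear on the -y side of the channel, apart from bolt heads at its corners.
- stop_face (a point): Middle of the face of the channel's end stop, 32 mm above the table, at x = 0, y = 45 mm in the jig's frame. The channel runs from here to the jig's -y: its floor, 12 mm above the plate (z = 26 mm), ends at y = -33 mm; on each side a rail 14 mm wide, y -25 to 55 mm, top at z = 39.5 mm; 22 mm between the rails. Its -y end is open.
- blank_mid (a point): Centre of the steel blank, a plain loose bar 20 x 85 x 12 mm lying in the channel, long side (its y) along it, z = 26 to 38 mm, its -y end sticking out over the plate. It starts 12 to 27 mm short of the stop. Home, its centre is at y = 2.5 mm and its -y end at y = -40 mm in the jig's frame. It slides with ordinary friction (under 2 N).
- leaf (a joint): Leaf angle, rad: 0 = shut, flat over the channel; starts raised at 1.4 to 1.7 (about upright); limit 1.9. Stiff hinge: it stays where left, about 3 N at its free edge moves it. Push it over from behind (the jig's +x side), then down from above. A bevelled keeper lug under it drops behind the blank's -y end with 2.5 mm to spare, so it shuts only when the blank is home.
- leaf_hinge (a point): Middle of the leaf's hinge axis, which runs along the jig's y, at x = 52 mm, z = 44 mm in the jig's frame. The leaf is a steel plate 8 mm thick (axis half-way through it), 104 mm wide along the hinge; shut, it reaches from here to the jig's -x with its top at z = 48 mm.
- leaf_edge (a point): Middle of the leaf's free edge, 88 mm from the hinge axis, half-way through its thickness. On the leaf's upper (back) face two drill bushes, 17 mm wide, stand 3.5 mm proud 52 mm from the hinge axis, 22 mm to the -y and 26 mm to the +y side of the middle; the rest is flat but for small screw heads 2 mm high.
- latch (a joint): Angle of the swing latch, rad: 0 = closed at its stop (jaw to the jig's +x, across the edge of the shut leaf; tail with the pin to -x). Starts open at 1.15 to 1.4, jaw towards -y, tail towards +y; limit 1.5. It turns about an upright axis at x = -60 mm, y = 0 in the jig's frame, stays where it is left; about 1 N on the pin moves it.
- latch_pin (a point): The black upright pin on the latch's tail, 12 mm in diameter, 32 mm from the latch's axis. This point is half-way up it, 67.5 mm above the table; it stands from z = 55.5 to 79.5 mm. At latch angle q it is at x = -60 - 32 cos q, y = 32 sin q mm in the jig's frame.
- spare_mid (a point): Centre of the spare steel blank, 20 x 85 x 12 mm, lying on the table on the +y side of the jig. Leave it.
- punch_mid (a point): Middle of the steel centre punch, 12 mm thick, 118 mm long, lying on the table on the latch side of the jig. Leave it.
- tape_mid (a point): Centre of a small roll of black tape, 62 mm across, 19 mm high, lying flat on the table near the jig. Leave it.
Not all that is in view belongs to the job. What is shaped like the part that bears blank_mid but orange or red is not meant.

How it is judged:
By the outcome, as a careful person would: the job done as asked, in the order asked, and still so for the second after the job is handed in, with the robot touching nothing.
It also fails if it takes over 56 s, if anything falls off the work surface, if the arm or the gripper's body presses on something with over 40 N, if the wrist force passes 120 N, or if a joint passes its speed limit or range.

## Working session

There is one attempt and no reset: what is moved stays moved. The work goes in short steps, each a Python script; the robot and the scene stay as the last script left them, time stands still between calls to the robot, and variables do not carry over. Pictures are saved under pics/ and viewed, at most 10 in all, crops included, and the job is handed in when it is done.

```bash
mkdir -p pics; ls; python3 - <<'E'
from cell import manip
import cv2,numpy as np
for n in ("top","side"):
    p,d=manip.snapshot(n); cv2.imwrite(f"pics/{n}0.png",p[:,:,::-1]); np.save(f"pics/{n}0.npy",d)
    c=manip.calibration(n); print(n,{k:np.round(v,4).tolist() if hasattr(v,'__len__') and not isinstance(v,str) else v for k,v in c.items()})
    print((d>0).mean())
s=manip.state();print(s)
E
```

```text
pics
top {'K': [[559.8525, 0.0, 313.7145], [0.0, 559.8525, 251.6623], [0.0, 0.0, 1.0]], 'world_from_camera': [[0.0164, 0.9956, -0.0924, 0.456], [-0.9998, 0.0173, 0.0089, 0.1725], [0.0104, 0.0922, 0.9957, 0.9396], [0.0, 0.0, 0.0, 1.0]]}
0.995888671875
side {'K': [[558.5402, 0.0, 316.5179], [0.0, 558.5402, 246.8256], [0.0, 0.0, 1.0]], 'world_from_camera': [[0.9939, 0.0685, -0.0859, 0.4836], [-0.1093, 0.5411, -0.8338, -0.5363], [-0.0107, 0.8382, 0.5453, 0.5229], [0.0, 0.0, 0.0, 1.0]]}
0.995546875
{'time_s': 0.1, 'joint_pos': array([-6.39995705e+01,  1.49294276e+01, -7.97881072e+00,  6.71916741e+01,
       -1.79460609e-04,  9.00012536e+01]), 'dq': array([ 0.08089236, -0.17831881,  0.17196872,  0.00057635,  0.09962216,
       -0.07268664]), 'joint_efforts': array([ 2.47944155e-05, -4.06509411e+01,  2.54526919e+01,  1.00918254e-02,
       -4.08612152e-05, -4.84129856e-06]), 'tool_pos': array([ 0.22988043, -0.47131797,  0.24156847]), 'tool_rot': array([-1.79900088e+02,  1.81646282e-04,  2.59991763e+01]), 'force': array([-0.37668324,  0.90331025, -0.22105082]), 'wrist_torque': array([-0.0433806 , -0.00156315, -0.01684505]), 'grip_force': 0.0, 'grip_width': 0.08545231891745876}
```

View pics/top0.png

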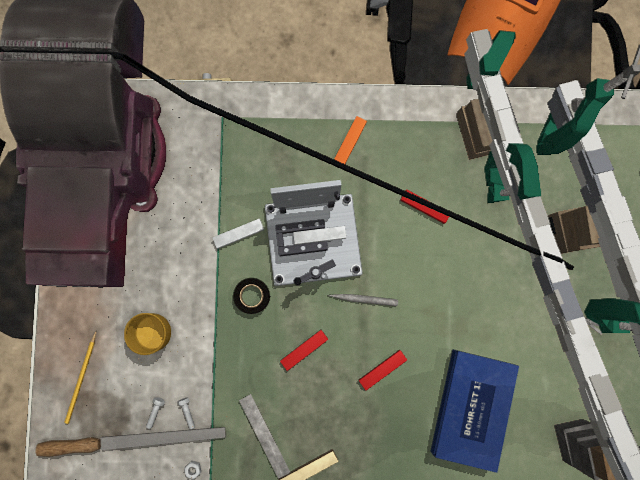

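View pics/side0.png

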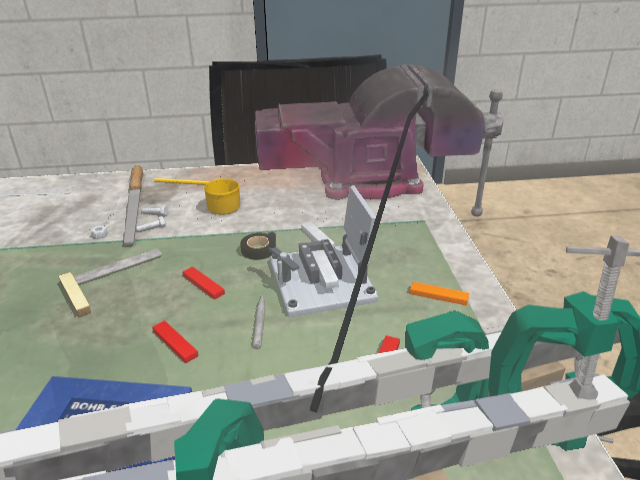

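The top view shows the jig at about (312,240), with the hinge and leaf up the image (world +x) and its +y to the left. The spare is at (238,234), the tape at (251,295) and the punch at (362,300). A black cable crosses from (120,55) to (570,265), and the decoys are orange or red. Next I measure the jig pose and the cable's height.

```bash
cat > h.py <<'E'
import numpy as np,cv2
from cell import manip
def cloud(n,d):
    c=manip.calibration(n);K=c["K"];T=np.array(c["world_from_camera"])
    v,u=np.mgrid[:480,:640]
    P=np.stack([(u-K[0,2])/K[0,0]*d,-(v-K[1,2])/K[1,1]*d,-d],-1)
    return P@T[:3,:3].T+T[:3,3]
def proj(n,X):
    c=manip.calibration(n);K=np.array(c["K"]);T=np.linalg.inv(np.array(c["world_from_camera"]))
    p=np.atleast_2d(X)@T[:3,:3].T+T[:3,3]; p=p*[1,-1,-1]
    q=p@K.T; return q[:,:2]/q[:,2:]
E
python3 - <<'E'
from h import *
d=np.load("pics/top0.npy");P=cloud("top",d);img=cv2.imread("pics/top0.png")
z=P[...,2]
print("table z",np.median(z[300:400,450:430+20] if 0 else z[330:345,330:430]))
m=np.zeros((480,640),bool);m[175:300,255:370]=1
pl=m&(z>.009)&(z<.02)
n,l,s,c=cv2.connectedComponentsWithStats(pl.astype(np.uint8),connectivity=4)
print(s[:6].tolist()); print("plate z",np.median(z[pl]))
pts=P[pl][:,:2].astype(np.float32)
print("plate rect",cv2.minAreaRect(pts*1000))
# cable
g=img.max(2)<45
for (u,v) in [(150,75),(200,103),(300,145),(330,160),(380,182),(440,207),(500,235),(560,262)]:
    w=np.s_[v-8:v+9,u-2:u+3];k=z[w]; i=np.unravel_index(k.argmax(),k.shape);print((u,v),np.round(P[w][i],3))
for k in [(238,234),(251,295),(362,300)]: print(k,np.round(P[k[1],k[0]],3))
top=m&(z>.05); print("high", np.c_[np.nonzero(top)][:,::-1].min(0),np.c_[np.nonzero(top)][:,::-1].max(0), z[m].max())
big=cv2.resize(img[170:310,200:410],None,fx=3.8,fy=3.8,interpolation=cv2.INTER_CUBIC);cv2.imwrite("pics/crop1.png",big)
E
```

```text
table z 0.0017678467924573948
[[0, 0, 640, 480, 302466], [265, 194, 97, 92, 4357], [348, 197, 1, 1, 1], [349, 200, 1, 1, 1], [271, 208, 1, 1, 1], [255, 219, 9, 14, 83]]
plate z 0.013870451496972747
plate rect ((541.245849609375, 174.85723876953125), (179.67071533203125, 183.9957275390625), 8.039644241333008)
(150, 75) [0.763 0.39  0.207]
(200, 103) [0.725 0.324 0.2  ]
(300, 145) [0.456 0.173 0.94 ]
(330, 160) [0.654 0.144 0.177]
(380, 182) [0.629 0.073 0.169]
(440, 207) [0.456 0.173 0.94 ]
(500, 235) [0.456 0.173 0.94 ]
(560, 262) [ 0.522 -0.181  0.155]
(238, 234) [0.569 0.291 0.012]
(251, 295) [0.469 0.268 0.002]
(362, 300) [0.463 0.083 0.011]
high [256 175] [369 295] 0.9395732036358629
```

View pics/crop1.png

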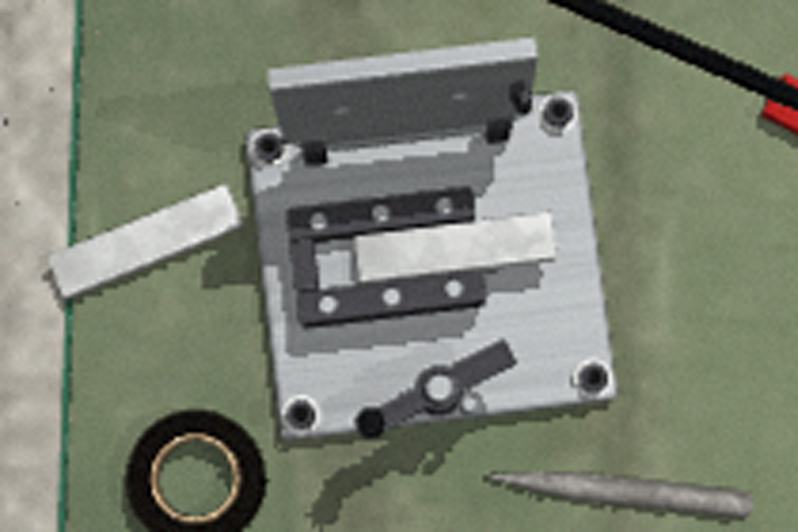

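In the crop, the blank in the channel is at about px (320,234). It is bare steel, centred between the dark rails, and it sticks out past their -y end. The other steel bar at (238,234) lies on the table, so it is the spare. Orange/red bars are decoys. The latch pin is at about px (297,281).

```bash
cat >> h.py <<'E'
def ray(n,uv,z):
    c=manip.calibration(n);K=c["K"];T=np.array(c["world_from_camera"])
    uv=np.atleast_2d(uv).astype(float)
    r=np.stack([(uv[:,0]-K[0,2])/K[0,0],-(uv[:,1]-K[1,2])/K[1,1],-np.ones(len(uv))],-1)@T[:3,:3].T
    return T[:3,3]+r*((z-T[2,3])/r[:,2])[:,None]
E
python3 - <<'E'
from h import *
d=np.load("pics/top0.npy");P=cloud("top",d);img=cv2.imread("pics/top0.png");z=P[...,2]
pl=np.zeros((480,640),np.uint8);m=(z>.009)&(z<.02);m[:, :264]=0;m[:,364:]=0
n,l,s,c=cv2.connectedComponentsWithStats(m.astype(np.uint8),connectivity=4)
i=1+s[1:,4].argmax();cm=(l==i).astype(np.uint8)
cm=cv2.morphologyEx(cm,cv2.MORPH_OPEN,np.ones((3,3),np.uint8))
v,u=np.nonzero(cm);X=ray("top",np.c_[u,v],.014)[:,:2]*1000
R=cv2.minAreaRect(X.astype(np.float32));print("plate",R,cv2.boxPoints(R).round(1).tolist())
# candidate jig frame
a=R[2];a=a if a<45 else a-90
ex=np.array([np.cos(np.radians(a)),np.sin(np.radians(a))]);ey=np.array([-ex[1],ex[0]])
# plate centre is jig (-3,-4)
o=np.array(R[0])+3*ex+4*ey;print("yaw",a,"origin",o)
J=np.stack([(P[...,:2]*1000-o)@ex,(P[...,:2]*1000-o)@ey,z*1000],-1)
np.save("pics/J.npy",J)
def box(x0,x1,y0,y1,z0,z1): return (J[...,0]>x0)&(J[...,0]<x1)&(J[...,1]>y0)&(J[...,1]<y1)&(J[...,2]>z0)&(J[...,2]<z1)
def st(n,k): print(n,k.sum(),np.percentile(J[k],[2,50,98],axis=0).round(1).tolist())
st("blank",box(-9,9,-80,40,34,41.0)&(img.min(2)>140))
st("rails",box(-30,30,-40,70,34,43)&(img.max(2)<120))
lf=box(20,110,-80,80,60,150);st("leaf",lf)
for z0 in (60,80,100,115): st("leaf z%d"%z0,lf&(abs(J[...,2]-z0-5)<5))
st("latch",box(-120,-40,-60,60,46,90));st("pin",box(-120,-40,-60,60,72,90))
print(np.nanmax(np.where(d>0,z,0)[150:,370:]), [ (k,P[k[1],k[0]].round(3).tolist()) for k in [(610,320),(525,165),(500,190),(480,40)]])
E
```

```text
plate ((562.6577758789062, 166.306640625), (136.79080200195312, 147.3992919921875), 8.089760780334473) [[484.6000061035156, 229.60000610351562], [505.29998779296875, 83.69999694824219], [640.7000122070312, 103.0], [620.0, 248.89999389648438]]
yaw 8.089760780334473 origin [565.06502513 170.68900883]
blank 549 [[-8.6, -55.7, 34.9], [-0.1, -15.3, 37.8], [8.5, 25.4, 40.7]]
rails 869 [[-23.9, -23.5, 35.3], [3.0, 19.4, 39.1], [25.0, 53.7, 42.4]]
leaf 1337 [[50.4, -49.7, 62.5], [56.5, -0.0, 111.5], [66.1, 49.7, 133.6]]
leaf z60 110 [[50.2, -44.4, 60.4], [51.2, 3.5, 65.3], [52.4, 48.1, 69.5]]
leaf z80 118 [[52.3, -42.1, 80.6], [53.5, 3.8, 84.9], [56.3, 49.9, 89.9]]
leaf z100 156 [[47.2, -50.4, 100.3], [55.7, -9.4, 105.2], [56.8, 49.5, 109.5]]
leaf z115 149 [[56.5, -50.0, 115.5], [57.5, -0.6, 119.9], [58.6, 49.0, 125.0]]
latch 374 [[-74.5, -30.6, 50.8], [-60.1, -0.9, 55.7], [-44.9, 33.3, 80.1]]
pin 48 [[-76.1, 24.7, 76.2], [-70.6, 29.7, 78.7], [-65.2, 35.4, 81.7]]
0.21847303696122533 [((610, 320), [0.439, -0.277, 0.106]), ((525, 165), [0.655, -0.13, 0.169]), ((500, 190), [0.646, -0.139, 0.039]), ((480, 40), [0.861, -0.084, 0.12])]
```

```bash
cat >> h.py <<'E'
from scipy.spatial.transform import Rotation as Rn
YAW=8.09;O=np.array([.56507,.17069,0.]);RJ=Rn.from_euler('z',YAW,degrees=True).as_matrix()
def W(j): return O+RJ@(np.array(j)/1000)          # jig mm -> world m
def rot(p,dyaw=0): return [180,p,YAW+dyaw]
def tcp(j,p,dyaw=0):                                     # fingertip centre at jig point j (mm), pitch p
    return W(j)-.011*Rn.from_euler('xyz',rot(p,dyaw),degrees=True).as_matrix()[:,2]
def to(j,p,vel=.15): manip.move_l(tcp(j,p),vel,rot(p))
def F():
    s=manip.state(); return RJ.T@s["force"],s["time_s"]
E
python3 - <<'E'
from h import *
for j,p in [((0,-90,200),-20),((0,-90,29),-20),((0,-40,29),-20),((80,33,160),-15),((85,33,118),-15),((-23,2,52),-15),((-50,35,62),-10),((-92,20,62),-10)]:
    q=manip.inverse_kinematics(tcp(j,p),rot(p));print(j,None if q is None else np.round(q))
s=manip.state();manip.move_l(np.array(s["tool_pos"])+[0,0,.1],.25)
manip.movep(tcp((-20,-92,230),-20),rot(-20));manip.move_gripper(0)
to((0,-92,60),-20,.2)
p,d=manip.snapshot("side");cv2.imwrite("pics/side1.png",p[:,:,::-1]);P=cloud("side",d)
J=(P-O)@RJ*1000
print(F(),manip.state()["grip_width"],manip.state()["tool_pos"],tcp((0,-92,60),-20))
k=(abs(J[...,0])<35)&(J[...,1]<-78)&(J[...,1]>-130)&(J[...,2]>30)&(J[...,2]<120)
print(k.sum(),np.percentile(J[k],[0,1,5,50,99],axis=0).round(1).tolist())
k&=J[...,2]<75;print(np.percentile(J[k],[0,1,50,99],axis=0).round(1).tolist())
cv2.imwrite("pics/side1c.png",cv2.resize(p[140:340,200:460,::-1],None,fx=3,fy=3))
E
```

```text
(0, -90, 200) [  8.   8. -26.  36.   0. 180.]
(0, -90, 29) [  8.  20. -41.   9.   0. 180.]
(0, -40, 29) [  14.   20.  -41.    9.   -2. -174.]
(80, 33, 160) [  20.   21.  -12.   42.   -3. -168.]
(85, 33, 118) [  20.   24.  -15.   37.   -3. -169.]
(-23, 2, 52) [  19.   19.  -36.   21.   -3. -170.]
(-50, 35, 62) [  23.   19.  -32.   30.   -3. -166.]
(-92, 20, 62) [  22.   15.  -38.   28.   -2. -166.]
(array([-0.56960076,  0.17636161,  0.17273634]), 4.7667) 1.669953043429294e-05 [0.57545625 0.07922845 0.07172425] [0.57429224 0.07907611 0.07033662]
321 [[-34.7, -129.6, 59.9], [-33.6, -128.0, 60.9], [-26.5, -124.3, 63.7], [-8.1, -104.5, 81.8], [7.6, -96.8, 116.3]]
[[-15.0, -107.1, 59.9], [-13.8, -106.4, 60.5], [-4.0, -99.8, 69.7], [9.3, -96.9, 74.9]]
```

View pics/side1c.png

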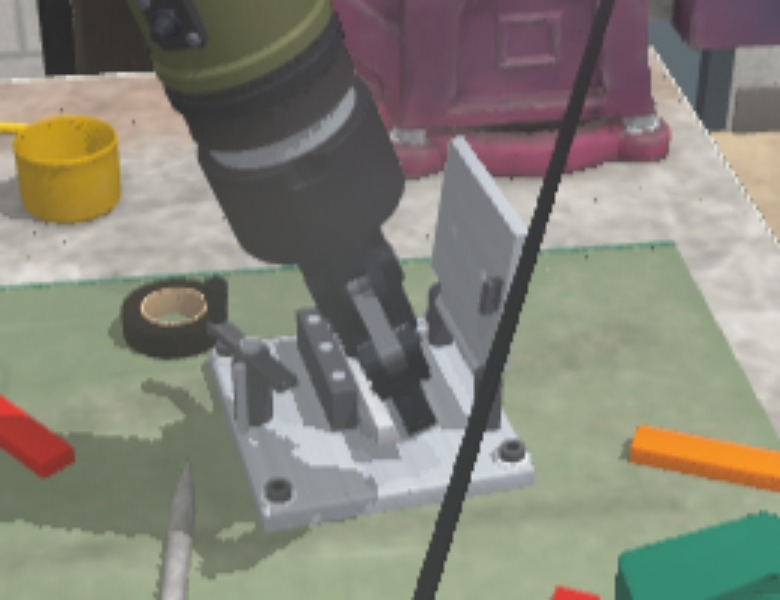

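The tool hangs clear of the leaf and cable. The closed tips are at crop (415,420), where commanded (lowest point z ≈ 60 mm), so I'll push the blank now.

```bash
python3 - <<'E'
from h import *
to((0,-92,28),-20,.1); f0,t=F()
to((0,-72,28),-20,.1); log=[]
y=-72
while y<-36:
    y+=1; to((0,y,28),-20,.03); f,t=F(); log.append((y,round(f[1]-f0[1],1),round(f[0]-f0[0],1)))
    if abs(f[1]-f0[1])>12: break
print(log,f,t,((np.array(manip.state()["tool_pos"])-O)@RJ*1000).round(1))
to((0,y-14,28),-20,.1); to((-15,y-16,110),-20,.2)
p,d=manip.snapshot("top");cv2.imwrite("pics/top1.png",p[:,:,::-1]);J=(cloud("top",d)-O)@RJ*1000
k=(abs(J[...,0])<9)&(J[...,1]>-80)&(J[...,1]<43)&(abs(J[...,2]-38)<4)&(p.min(2)>140)
print(k.sum(),np.percentile(J[k],[1,50,99],axis=0).round(1).tolist())
cv2.imwrite("pics/top1c.png",cv2.resize(p[170:310,200:410,::-1],None,fx=3.8,fy=3.8))
E
```

```text
Traceback (most recent call last):
  File "h.py", line 23, in to
    def to(j,p,vel=.15): manip.move_l(tcp(j,p),vel,rot(p))
                         ~~~~~~~~~~~~^^^^^^^^^^^^^^^^^^^^^
cell.MotionError: the arm cannot follow that straight line within its joint ranges
```

```bash
cat >> h.py <<'E'
def rot(p,dyaw=0): return (Rn.from_euler('xyz',[180,p,YAW],degrees=True)*Rn.from_euler('z',180,degrees=True)).as_euler('xyz',degrees=True).tolist()
E
python3 - <<'E'
from h import *
print(rot(-20),np.round(manip.inverse_kinematics(tcp((0,-92,28),-20),rot(-20))))
to2=lambda j,p:manip.movep(tcp(j,p),rot(p))
s=manip.state();manip.move_l(np.array(s["tool_pos"])+[-.02,0,.09],.2)
to2((-20,-92,150),-20);print(F()[1])
to((0,-92,28),-20,.2); f0,t=F()
to((0,-72,28),-20,.1); log=[]
y=-72
while y<-36:
    y+=1; to((0,y,28),-20,.03); f,t=F(); log.append((y,round(f[1]-f0[1],1),round(f[0]-f0[0],1)))
    if abs(f[1]-f0[1])>12: break
print(log,f,t,((np.array(manip.state()["tool_pos"])-O)@RJ*1000).round(1))
to((0,y-14,28),-20,.1); to((-15,y-16,110),-20,.2)
p,d=manip.snapshot("top");cv2.imwrite("pics/top1.png",p[:,:,::-1]);J=(cloud("top",d)-O)@RJ*1000
k=(abs(J[...,0])<9)&(J[...,1]>-80)&(J[...,1]<43)&(abs(J[...,2]-38)<4)&(p.min(2)>140)
print(k.sum(),np.percentile(J[k],[1,50,99],axis=0).round(1).tolist())
cv2.imwrite("pics/top1c.png",cv2.resize(p[170:310,200:410,::-1],None,fx=3.8,fy=3.8))
E
```

```text
[180.0, 20.000000000000004, -171.91] [  8.  20. -41.   9.   0.  -0.]Traceback (most recent call last):
  File "<stdin>", line 4, in <module>
cell.MotionError: the arm cannot follow that straight line within its joint ranges
```

```bash
python3 - <<'E'
from h import *
q=np.array(manip.inverse_kinematics(tcp((-20,-92,200),-20),rot(-20)));now=np.array(manip.state()["joint_pos"]);print(q.round(1),now.round(1))
a=q.copy();a[5]=now[5];a[4]=now[4];manip.set_joints(a.tolist());manip.set_joints(q.tolist());print(F()[1])
to((0,-92,28),-20,.2); f0,t=F()
to((0,-72,28),-20,.1); log=[]
y=-72
while y<-36:
    y+=1; to((0,y,28),-20,.03); f,t=F(); log.append((y,round(f[1]-f0[1],1),round(f[0]-f0[0],1)))
    if abs(f[1]-f0[1])>12: break
print(log,f,t,((np.array(manip.state()["tool_pos"])-O)@RJ*1000).round(1))
to((0,y-14,28),-20,.1); to((-15,y-16,110),-20,.2)
p,d=manip.snapshot("top");cv2.imwrite("pics/top1.png",p[:,:,::-1]);J=(cloud("top",d)-O)@RJ*1000
k=(abs(J[...,0])<9)&(J[...,1]>-80)&(J[...,1]<43)&(abs(J[...,2]-38)<4)&(p.min(2)>140)
print(k.sum(),np.percentile(J[k],[1,50,99],axis=0).round(1).tolist())
cv2.imwrite("pics/top1c.png",cv2.resize(p[170:310,200:410,::-1],None,fx=3.8,fy=3.8))
E
```

```text
[  7.8   6.  -28.3  35.7   0.1  -0.3] [ 7.800e+00  1.990e+01 -4.120e+01  8.900e+00  1.000e-01  1.797e+02]
8.6083
[(-71, np.float64(0.5), np.float64(-0.2)), (-70, np.float64(-1.4), np.float64(-0.5)), (-69, np.float64(-1.2), np.float64(-0.3)), (-68, np.float64(-0.5), np.float64(-0.1)), (-67, np.float64(-0.6), np.float64(-0.5)), (-66, np.float64(-0.0), np.float64(-0.9)), (-65, np.float64(-0.9), np.float64(1.0)), (-64, np.float64(-0.7), np.float64(-0.2)), (-63, np.float64(-0.3), np.float64(-0.0)), (-62, np.float64(-0.8), np.float64(1.0)), (-61, np.float64(-0.6), np.float64(1.1)), (-60, np.float64(-0.3), np.float64(0.2)), (-59, np.float64(-0.8), np.float64(1.0)), (-58, np.float64(-0.6), np.float64(0.1)), (-57, np.float64(-0.2), np.float64(-0.0)), (-56, np.float64(0.6), np.float64(-0.1)), (-55, np.float64(-1.4), np.float64(-1.1)), (-54, np.float64(-5.0), np.float64(0.1)), (-53, np.float64(-7.6), np.float64(0.2)), (-52, np.float64(-9.7), np.float64(0.5)), (-51, np.float64(-11.8), np.float64(-0.2)), (-50, np.float64(-14.0), np.float64(0.3))] [  0.21628286 -14.21215719   1.39375051] 15.475 [ -3.8 -54.3  38.4]
537 [[-8.5, -39.0, 34.5], [0.3, 1.7, 37.8], [8.7, 42.0, 41.2]]
```

View pics/top1c.png

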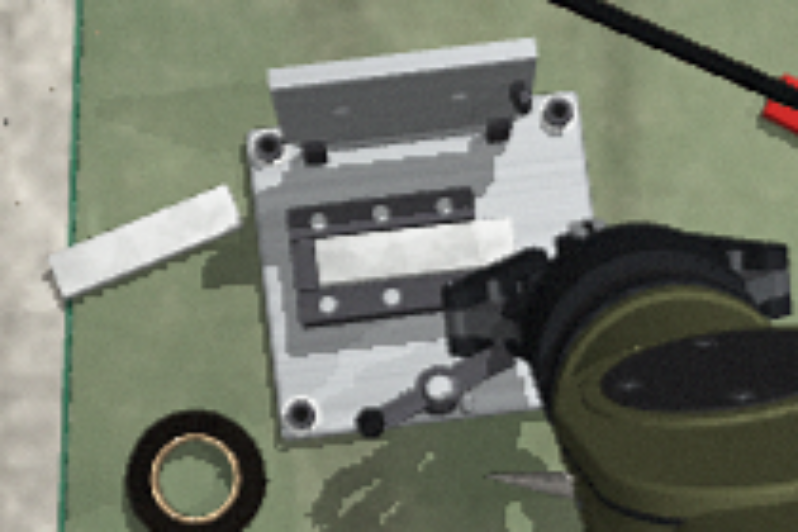

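The blank is home: its end touches the stop bar at crop (318,250), its -y end measures -39 to -40 mm, and force rose against the stop. Next is the leaf.

```bash
python3 - <<'E'
from h import *
p=-15
to((-15,-20,170),p,.3); to((60,33,172),p,.3); to((90,33,160),p,.2); to((90,33,118),p,.15)
f0,t=F(); print(f0,t)
c,s=np.cos(np.radians(15)),np.sin(np.radians(15)); log=[]
for th in np.r_[np.arange(1.6,0,-.1),0]:
    r=78;lead=3
    n=np.array([np.sin(th),np.cos(th)]);cor=np.array([52,44])+r*np.array([-np.cos(th),np.sin(th)])+(4-lead)*n
    y=np.interp(th,[.4,1.2],[2,33])
    to((cor[0]+11*c,y,cor[1]+11*s),p,.06); f,t=F(); log.append((round(th,1),*(f-f0).round(1)))
    if np.linalg.norm(f-f0)>30: break
for l in log: print(*l)
print(t,((np.array(manip.state()["tool_pos"])-O)@RJ*1000).round(1))
pi,d=manip.snapshot("side");J=(cloud("side",d)-O)@RJ*1000
cv2.imwrite("pics/side2c.png",cv2.resize(pi[140:340,200:460,::-1],None,fx=3,fy=3))
E
```

```text
[-0.70576777  0.87905926  0.0168423 ] 17.9833
1.6 -0.1 -0.9 -0.7
1.5 0.4 -0.8 0.9
1.4 1.6 -1.3 0.5
1.3 1.2 -0.8 0.1
1.2 0.5 -1.7 0.2
1.1 1.0 -1.7 -0.0
1.0 1.2 -0.6 -0.4
0.9 1.0 -1.4 -0.3
0.8 1.3 -1.2 0.3
0.7 0.6 -1.3 -0.7
0.6 1.3 -0.7 -0.5
0.5 0.8 -1.2 0.3
0.4 0.5 -1.8 -0.9
0.3 0.5 -1.6 0.7
0.2 0.5 -1.2 -0.2
0.1 0.7 -1.2 -0.5
0.0 -2.3 -1.0 12.2
23.15 [-17.    2.2  60.1]
```

View pics/side2c.png

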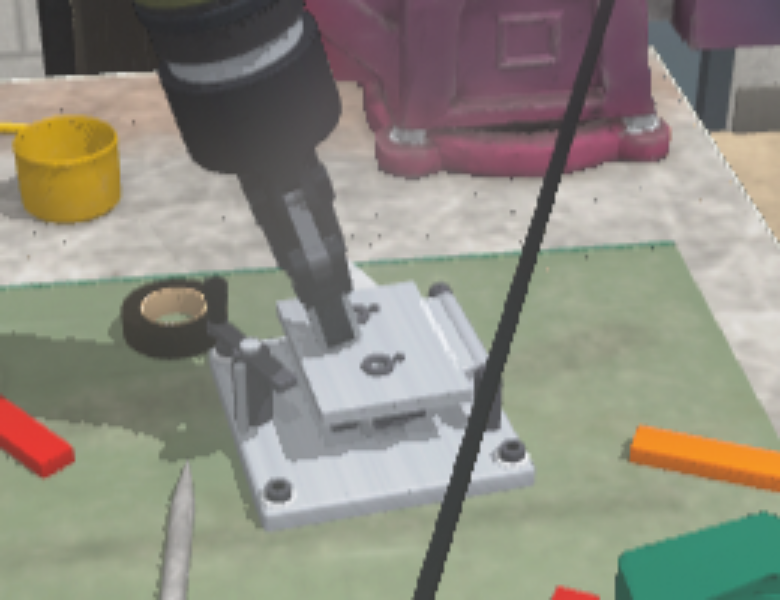

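The leaf lies flat (crop (370,350)) and the force confirmed it. I press a little more firmly, then do the latch.

```bash
python3 - <<'E'
from h import *
c,s=np.cos(np.radians(15)),np.sin(np.radians(15))
fa,_=F()
to((-26+11*c,2,40+11*s),-15,.06);print("press",F())
to((-18,2,100),-15,.2); to((-44,40,100),0,.2); to((-44,40,62),0,.15)
f0,t=F();print(f0,t);log=[]
for q in np.r_[np.arange(1.25,-.01,-.1),0,-.06,-.12,-.18,-.24,-.3]:
    pin=np.array([-60-32*np.cos(q),32*np.sin(q)]);d=np.interp(q,[0,.6,1.23],[20,20,17])-1
    x=pin+d*np.array([np.sin(q),np.cos(q)])
    if q<0: x[0]=-92
    to((x[0],x[1],62),0,.06);f,t=F();log.append((round(q,2),*x.round(1),*(f-f0).round(1)))
    if (f-f0)[1]>10: break
for l in log: print(*l)
print(t,((np.array(manip.state()["tool_pos"])-O)@RJ*1000).round(1))
to((-92,45,62),0,.15);to((-92,50,150),0,.25);to((-150,60,200),0,.3)
pi,d=manip.snapshot("top");P=cloud("top",d);J=(P-O)@RJ*1000
k=(J[...,0]>-120)&(J[...,0]<-40)&(abs(J[...,1])<60)&(J[...,2]>72)&(J[...,2]<90)
print("pin",k.sum(),np.median(J[k],0))
k=(J[...,0]>-30)&(J[...,0]<40)&(abs(J[...,1])<48)&(J[...,2]>40)&(J[...,2]<60)
A=np.c_[J[k][:,:2],np.ones(k.sum())];print("leaf plane",np.linalg.lstsq(A,J[k][:,2],rcond=None)[0])
cv2.imwrite("pics/top3c.png",cv2.resize(pi[170:310,200:410,::-1],None,fx=3.8,fy=3.8));print(F())
E
```

```text
press (array([-20.36128015,  -3.14470877,  46.78213028]), 23.45)
[ 0.09860664 -0.06912072  0.17931526] 24.75
1.25 -54.9 35.4 0.5 0.5 0.6
1.15 -58.1 35.9 0.3 -0.0 -0.2
1.05 -61.3 36.1 0.8 1.4 0.2
0.95 -64.5 36.1 0.1 0.2 0.5
0.85 -67.7 35.8 -0.1 -1.1 -1.0
0.75 -70.9 35.2 1.0 -0.8 -1.2
0.65 -74.1 34.3 1.8 0.8 -0.3
0.55 -77.3 32.9 0.2 0.4 -0.1
0.45 -80.5 31.0 0.2 0.8 -0.3
0.35 -83.5 28.8 0.7 0.2 0.3
0.25 -86.3 26.3 -0.7 -0.3 0.1
0.15 -88.8 23.6 -0.7 -0.3 -0.5
0.05 -91.0 20.6 0.1 0.5 -0.8
0.0 -92.0 19.0 -1.3 -0.4 0.1
-0.06 -92.0 17.0 -1.1 3.3 0.1
-0.12 -92.0 15.0 -1.3 7.4 -0.0
-0.18 -92.0 13.0 -2.0 11.8 -0.5
29.1 [-92.1  16.6  73.2]
pin 48 [-91.35894479  -0.19652234  79.20289138]
leaf plane [-4.19241050e-03  1.32482667e-03  4.82002527e+01]
(array([-0.08948945,  0.55840946,  0.37380086]), 30.425)
```

View pics/top3c.png

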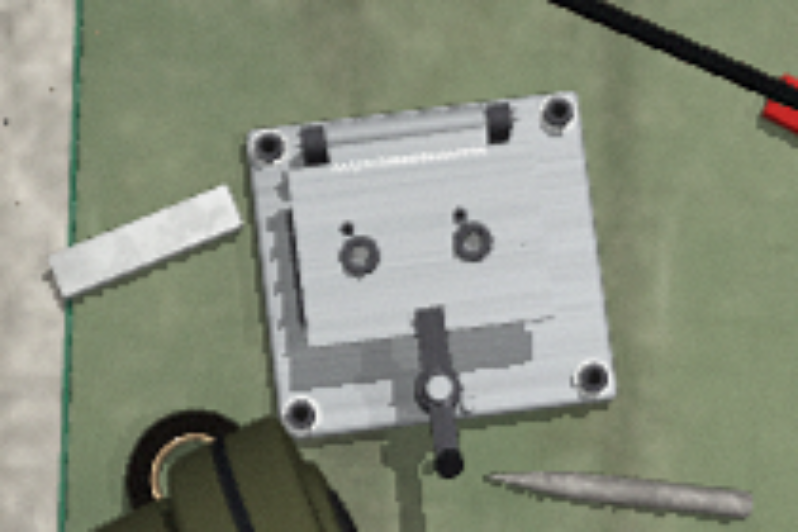

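The leaf is flat, with its top at 48.2 mm and no tilt. The latch jaw at crop (430,325) lies across the leaf's edge, and the pin at (448,463) sits at jig (-91.4, -0.2), so the angle is about 0. The spare, punch and tape have not moved, and the robot is clear.

```bash
python3 -c "
from cell import manip
print(manip.finish_job())"
```

```text
the job is handed in; nothing more can be done
None
```

The drill jig is ready and handed in at about 30 s: the blank is hard against its stop, the leaf is shut flat and the latch is closed across its edge, with the spare blank, punch and tape left where they lay.

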